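# Rock the pendulum angle gauge on the sprung stud to its mark and hold it

### The arm

A 6-joint arm with a two-finger parallel gripper is mounted at the origin on a cart in front of the work surface, level with it; the furniture and walls round the work are solid. World frame = base frame: x ahead of the robot, y to its left, z up, the work surface at z = 0. Lengths are in mm, angles in rad, forces in N, time in s.
With the tool pointing down it reaches from about 350 to 875 mm from the base axis. Payload 4.2 kg.
Tool frame: the origin (TCP) lies between the finger pads; the fingertips stand 25 mm ahead of it and the grasp point (between the pads) lies 6 mm ahead of it; z points along the fingers, y is the direction in which the jaws open and shut (so a half turn about z gives the same grasp; the last joint's range is limited). The gripper opens to 85 mm and grips with 20 to 120 N. Pads are 22 mm wide; open, the fingers measure 114 mm over their backs; the gripper's body (76 mm by 85 mm) begins 54 mm behind the grasp point. The pads swing forward as they close: fully open they stand 13 mm farther back than shut.
Start: joints at [-0.946, 0.385, 0.008, 0, -1.194, -0.259], TCP at [223.574, -583.621, 256.312] pointing down, gripper open.
Joint ranges: [-3.14, 3.14], [-1.21, 2.06], [-1.07, 1.41], [-3.16, 2.05], [-2.99, -0.16], [-3.1, 3.1]. Speed limits (rad/s): [2.79, 2.79, 3.14, 3.14, 3.14, 3.14].

### API

Orientations are given as a unit quaternion [w, x, y, z].
In Python, from station import manip, get_image, camera_model gives the robot as it stands.
- The arm moves only by the shell command python3 -m inch 'ROWS' [OPENING]. ROWS is JSON, a list of rows, each a list of 2 entries, a list of its own where there are three numbers: the shift along the world's x, y, z scaled (see below), then the turn, a rotation vector about the world's x, y, z scaled (see below). In form: [[[dx, dy, dz], [ax, ay, az]], ...]. A call has 1 to 12 rows; each row shifts and turns the pose as measured when the row begins; what a row does not reach is not made up. The controller multiplies each number of a shift by 0.2 m and each number of a turn by 60 degrees. A row lasts 1/12 s, in which the tool goes at most 41.7 mm and 7.16 degrees, less where a joint would pass 70% of its speed; a pose out of reach is approached as far as the arm can. A call with a number of a shift or a turn outside -1 to 1 is refused whole. A call with a gripper value outside its range is refused whole. OPENING is the closure, from -1 (fully open) to 1 (shut), so that 0 is half open, set as the call begins (- or left out, the last holds). The fingers move at their own pace and stop on an object; the grip force is fixed at half the most. Time passes only in rows, so rows that do not move let the fingers close. It gives the time, the measured TCP pose, the force and the opening at its end, in the units of the state.
- manip.get_state(): the state, without advancing time (a new reading comes with each control period).
- get_image(name): name is "side" or "top"; returns (picture, depth): 480x640x3 uint8, blue, green, red; 480x640 float32, mm along the optical axis (not along the pixel's ray), 0 where there is no reading.
- camera_model(name): a dict with "fx", "fy", "cx", "cy" (pixels), "dist_coeffs" ([k1, k2, p1, p2, k3] as OpenCV has them; the pictures are not rectified), "extrinsics" (4x4, takes a point from world to camera coordinates). Camera axes: x right, y up, looking along -z (the intrinsics and any distortion apply to the point x, -y, -z); pixel columns grow to the right and rows downward; lengths in mm; the calibration is good to about 2 mm. A picture is of the moment at which its call begins. camera_model takes no time and is no camera call.
- manip.sign_off(): hands the job in, once; it reports no verdict.
The state is a dict: "time_s": time; "joints": joint angles; "qd": joint speeds; "joint_torque": joint torques, N m; "tool_pos": TCP position; "tool_rot": TCP orientation; "contact_force": force on the tool from outside, world axes, zero at the start; "wrist_torque": the same for the moment, N m; "finger_gap": opening from 0.0 (shut) to 1.0 (fully open).
Only numpy, scipy, OpenCV 4.12 (cv2) and the standard library are available. Lean on these libraries where they do the work, as an engineer would, in place of code of your own. Each camera call takes 0.05 s, during which the arm holds its last target.

### The job

Pick up the pendulum angle gauge by its grip post and set the middle of its foot square across the ridge on top of the sprung stud of the checking block, so that the stud is pressed part of the way down but not to its stop. Rock the gauge over the ridge until its swinging pointer settles on the index tab, within the width of the tab, and finish holding it still there in the gripper so that the angle can be read; leave the small things round about where they are.

Things in the scene. Friction and masses are not known exactly. Their poses are not given: they have to be found in the camera images.
- gauge_grip (a point): Centre of black grip post (18 mm in x, 20 mm in y, from 90 to 131 mm up) on the loose angle gauge (0.31 kg, +-20 %), which stands upright on its foot bar (26 x 84 x 10 mm) with a white dial plate and, at 82-90 mm, an 88 mm top bar. This point is 110 mm above the foot's underside. Axes: z up, y along foot and dial, x through the dial, front to back (dial looks to -x, first roughly to the robot).
- gauge_foot (a point): Middle of the flat underside of the gauge's foot, 110 mm straight below gauge_grip along the gauge's z; same axes as the gauge.
- pointer (a joint): The gauge's pendulum pointer (rad): swings freely about the gauge's x axis on a pivot 78 mm above the foot's underside, in front of the dial; rests after about 1 s. 0: points at the foot's middle; positive: tip towards the gauge's -y. It hangs plumb, so leaning the gauge's top towards its -y by an angle makes this value that angle. Range +-0.6.
- index (a joint): The index tab on the dial's lower edge, 5.5 mm wide, on the same pivot but stiff: set beforehand, somewhere from 0.13 to 0.34, and stays. Same zero and sense as the pointer (rad); the pointer is on the mark when both values agree.
- pointer_tip (a point): Tip of the pointer, 54 mm from the pivot; its z runs along the pointer towards the pivot.
- index_tab (a point): Middle of the index tab, 60 mm below the pivot along its own z axis.
- stud_ridge (a point): Middle of the top of the ridge on the stud in the middle of the fixed checking block (dark steel, 80 x 80 x 24 mm). A rounded bar of 6 mm radius, 30 mm long, along this frame's x; z up; top 56 mm above the bench with the stud up. Uneven lower shoulders 9 mm off either side, 10 and 12 mm below, are not reached by the foot. The foot goes across: gauge x along the ridge, either way round.
- stud (a joint): How far the stud is pressed down (m): 0 up, 0.010 at its stop. Spring: about 2 N to start it, then 0.7 N per mm, 9 N at the stop.
- puck_mid (a point): Bystander: centre of a loose black specimen puck, 30 mm across, 17 mm high, on the bench between gauge and block. Leave it.
- plate_mid (a point): Bystander: centre of a loose square steel plate 44 x 44 x 10 mm, to the left. Leave it.
- dish_mid (a point): Bystander: centre of a loose clear petri dish, 68 mm across, 14 mm high, behind. Leave it.
There are look-alikes about, which are no part of the job. Leave any green look-alike of the part that bears stud_ridge alone.

How it is judged (in metres and radians):
On the way:
1. the gauge is lifted off the bench in the gripper (height (world z) of gauge_foot above 0.03 m and contact force between the fingers and gauge above 1 N), for 0.2 s.
At the end, for the whole second after the job is handed in: Ends with the gripper holding the gauge (>1 N), foot on the ridge (12 mm, across it within 0.25 rad, >1 N), stud pressed 1 to 9 mm, gauge and pointer still, pointer plumb (0.06 rad) and within 0.05 rad of the index tab, foot over 40 mm above the bench (angle between the z axis of pointer_tip and the z axis of index_tab, either way round below 0.05 rad and angle between pointer_tip's own z axis and vertical below 0.06 rad and velocity of joint pointer between -0.25 and 0.25 rad/s and value of joint stud between 0.001 and 0.009 m and contact force between gauge and stud above 1 N and contact force between the fingers and gauge above 1 N and distance between gauge_foot and stud_ridge below 0.012 m and angle between the x axis of gauge_grip and the x axis of stud_ridge, either way round below 0.25 rad and height (world z) of gauge_foot above 0.04 m and angular speed of gauge below 0.1 rad/s and linear speed of gauge below 0.02 m/s); the arm keeps its last pose, push and grip.
It fails at once if a loose bystander (puck, steel plate or petri dish) is moved more than 20 mm (distance of any of puck_mid, plate_mid, dish_mid from where it was at the start of the episode above 0.02 m).
It also fails if it takes over 40 s, if anything falls off the work surface, if the arm or the gripper's body presses on something with over 40 N, if the wrist force passes 120 N, or if a joint passes its speed limit or range.

## Working session

There is one attempt and no reset: what is moved stays moved. The work goes in short steps, Python scripts to look and compute and a shell command to move; the robot and the scene stay as the last step left them, time stands still between calls to the robot, and variables do not carry over. Pictures are saved under pics/ and viewed, and the job is handed in when it is done.

```bash
ls; mkdir -p pics; cat > h.py <<'E'
import numpy as np, cv2
from station import manip, get_image, camera_model
def snap(name,tag):
    im,d=get_image(name); cv2.imwrite(f'pics/{tag}.png',im); np.save(f'pics/{tag}.npy',d); return im,d
def crop(tag,x0,y0,x1,y1,s,out):
    im=cv2.imread(f'pics/{tag}.png')[y0:y1,x0:x1]
    cv2.imwrite(f'pics/{out}.png',cv2.resize(im,None,fx=s,fy=s,interpolation=cv2.INTER_CUBIC))
def ray(name,u,v):
    c=camera_model(name);K=np.array([[c['fx'],0,c['cx']],[0,c['fy'],c['cy']],[0,0,1.]])
    n=cv2.undistortPoints(np.array([[[u,v]]],float),K,np.array(c['dist_coeffs'],float))[0,0]
    E=np.array(c['extrinsics']);R=E[:3,:3];t=E[:3,3]
    return -R.T@t, R.T@np.array([n[0],-n[1],-1.])   # depth-scaled dir
def p_depth(name,tag,u,v):
    d=np.load(f'pics/{tag}.npy');z=d[int(round(v)),int(round(u))];o,r=ray(name,u,v);return o+r*z
def p_z(name,u,v,z):
    o,r=ray(name,u,v);return o+r*(z-o[2])/r[2]
def proj(name,P):
    c=camera_model(name);K=np.array([[c['fx'],0,c['cx']],[0,c['fy'],c['cy']],[0,0,1.]])
    E=np.array(c['extrinsics']);q=E[:3,:3]@np.array(P,float)+E[:3,3]
    return cv2.projectPoints(np.array([[q[0],-q[1],-q[2]]]),np.zeros(3),np.zeros(3),K,np.array(c['dist_coeffs'],float))[0].ravel()
E
python3 - <<'E'
from h import *
np.set_printoptions(suppress=True,precision=3)
for n in('side','top'):
    snap(n,n+'0'); c=camera_model(n);print(n,c['fx'],c['dist_coeffs']);E=np.array(c['extrinsics']);print(E, -E[:3,:3].T@E[:3,3])
print(manip.get_state())
E
```

```text
pics
side 616.4586955115072 [-0.133  0.     0.     0.     0.   ]
[[    0.978     0.209     0.02   -549.343]
 [   -0.157     0.667     0.728   -25.947]
 [    0.139    -0.715     0.685 -1134.413]
 [    0.        0.        0.        1.   ]] [ 690.584 -679.103  807.004]
top 623.2752535017988 [-0.111  0.     0.     0.     0.   ]
[[  -0.001   -1.      -0.03    92.687]
 [   0.987   -0.006    0.159 -550.69 ]
 [  -0.159   -0.029    0.987 -885.546]
 [   0.       0.       0.       1.   ]] [403.114  63.508 964.11 ]
{'time_s': 0.1, 'joints': array([-0.946,  0.386,  0.007, -0.   , -1.194, -0.259]), 'qd': array([ 0.   , -0.   ,  0.006,  0.002, -0.001,  0.001]), 'joint_torque': array([  0.   , -39.332,  18.893,   4.198,  -0.003,  -0.   ]), 'tool_pos': array([ 223.412, -583.205,  255.312]), 'tool_rot': array([-0.   , -0.182,  0.983,  0.001]), 'contact_force': array([-0.487, -0.329, -0.104]), 'wrist_torque': array([ 0.025,  0.037, -0.008]), 'finger_gap': 1.001019349004996}
```

View pics/side0.png

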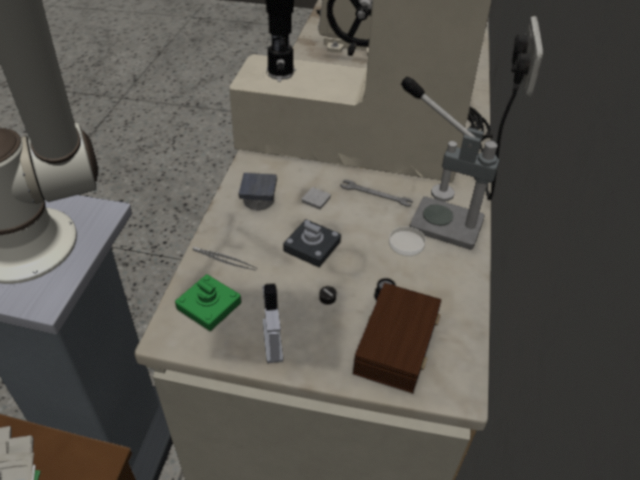

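View pics/top0.png

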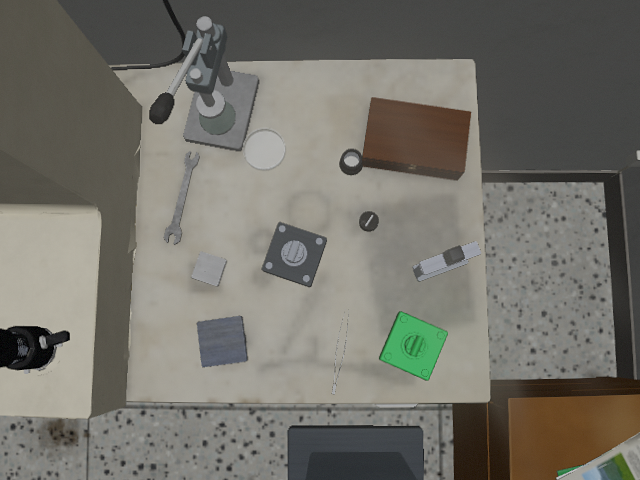

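In the top view, the gauge stands at about (447,260). There are two blocks: dark steel at (294,254) and green at (413,345). The dark steel one fits the description, so the green one is the look-alike. The puck is at (369,221), the plate at (209,269) and the dish at (265,150). I'll enlarge these to confirm.

```bash
python3 - <<'E'
from h import *
a=cv2.imread('pics/top0.png');b=cv2.imread('pics/side0.png')
def c(i,x0,y0,w,h,W,H): return cv2.resize(i[y0:y0+h,x0:x0+w],(W,H),interpolation=cv2.INTER_CUBIC)
t=np.hstack([c(a,400,225,100,75,400,300),c(a,250,215,100,75,400,300)])
u=np.hstack([c(b,220,275,120,90,400,300),c(b,260,210,100,75,400,300)])
cv2.imwrite('pics/crop0.png',np.vstack([t,u]))
E
```

```text
(no output)
```

View pics/crop0.png

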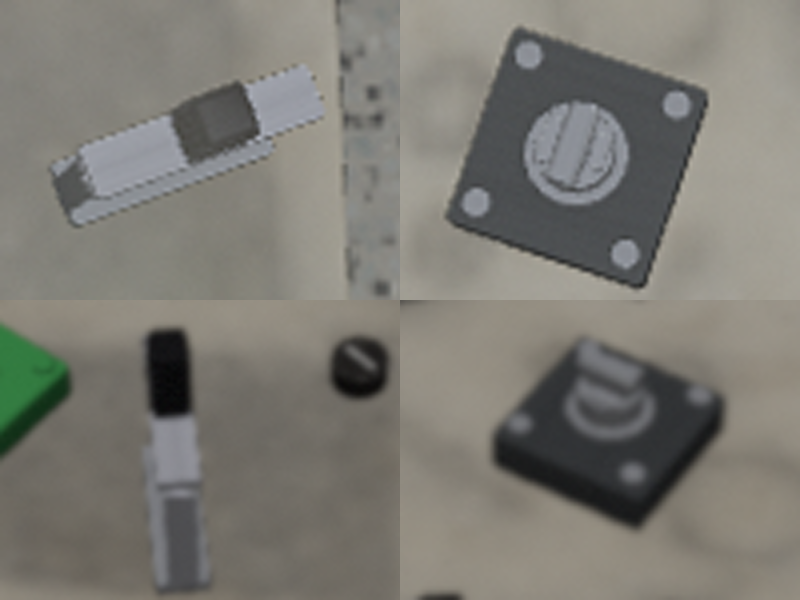

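The crops confirm it. The gauge is standing with its black post at top-view (455,254). The stud ridge is on the dark steel block at (293,251), running from (296,241) to (290,261). The green block stays untouched. Next I'll localise both.

```bash
python3 - <<'E'
from h import *
np.set_printoptions(suppress=True,precision=1)
def cloud(name,tag,x0,y0,x1,y1):
    d=np.load(f'pics/{tag}.npy');o=[]
    for v in range(y0,y1):
        for u in range(x0,x1):
            if d[v,u]>0:o.append(np.r_[p_depth(name,tag,u,v),u,v])
    return np.array(o)
def rect(p): 
    (c,s,a)=cv2.minAreaRect(p[:,:2].astype(np.float32)); return np.array(c),np.array(s),a
for n,(g,b) in {'top':((405,230,490,290),(255,215,335,292)),'side':((255,275,295,365),(275,212,350,270))}.items():
    G=cloud(n,n+'0',*g);np.save(f'pics/G{n}.npy',G)
    for lo,hi in((121,140),(78,96)):
        q=G[(G[:,2]>lo)&(G[:,2]<hi)];print(n,'gauge z',lo,hi,len(q),q[:,:3].mean(0),np.median(q[:,2]),rect(q))
    B=cloud(n,n+'0',*b)
    for lo,hi in((52,60),(20,28)):
        q=B[(B[:,2]>lo)&(B[:,2]<hi)];print(n,'block z',lo,hi,len(q),q[:,:3].mean(0),np.median(q[:,2]),rect(q), q[:,3:5].mean(0))
for w,(u,v,z) in {'puck':(369,221,17),'plate':(209,269,10),'dish':(265,150,14),'green':(413,345,40)}.items(): print(w,p_z('top',u,v,z))
E
```

```text
Traceback (most recent call last):
  File "h.py", line 14, in p_depth
    d=np.load(f'pics/{tag}.npy');z=d[int(round(v)),int(round(u))];o,r=ray(name,u,v);return o+r*z
                                                                      ~~~^^^^^^^^^^
  File "h.py", line 9, in ray
    c=camera_model(name);K=np.array([[c['fx'],0,c['cx']],[0,c['fy'],c['cy']],[0,0,1.]])
ValueError: time passes only in moves, steps and waits
```

```bash
python3 - <<'E'
s=open('h.py').read()
s=s.replace("def snap(","import functools\ncamera_model=functools.lru_cache(None)(camera_model)\ndef snap(",1)
open('h.py','w').write(s)
E
cat > loc.py <<'E'
from h import *
np.set_printoptions(suppress=True,precision=1)
def cloud(name,tag,x0,y0,x1,y1):
    d=np.load(f'pics/{tag}.npy');o=[]
    for v in range(y0,y1):
        for u in range(x0,x1):
            if d[v,u]>0:
                a,r=ray(name,u,v);o.append(np.r_[a+r*d[v,u],u,v])
    return np.array(o)
def rect(p): 
    (c,s,a)=cv2.minAreaRect(p[:,:2].astype(np.float32)); return np.array(c),np.array(s),a
E
python3 - <<'E'
from loc import *
for n,(g,b) in {'top':((405,230,490,290),(255,215,335,292)),'side':((255,275,295,365),(275,212,350,270))}.items():
    G=cloud(n,n+'0',*g);np.save(f'pics/G{n}.npy',G)
    for lo,hi in((121,140),(78,96)):
        q=G[(G[:,2]>lo)&(G[:,2]<hi)]
        if len(q): print(n,'gauge z',lo,hi,len(q),q[:,:3].mean(0),np.median(q[:,2]),rect(q))
    B=cloud(n,n+'0',*b)
    for lo,hi in((52,60),(20,28)):
        q=B[(B[:,2]>lo)&(B[:,2]<hi)]
        if len(q): print(n,'block z',lo,hi,len(q),q[:,:3].mean(0),np.median(q[:,2]),rect(q), q[:,3:5].mean(0))
for w,(u,v,z) in {'puck':(369,221,17),'plate':(209,269,10),'dish':(265,150,14),'green':(413,345,40)}.items(): print(w,p_z('top',u,v,z))
E
```

```text
top gauge z 121 140 230 [ 514.1 -106.3  129.4] 129.9878028506335 (array([ 514.9, -107.1]), array([19.6, 21. ]), 20.543834686279297)
top gauge z 78 96 614 [ 513.4 -105.2   89.5] 89.51278434777169 (array([ 515. , -108.3]), array([20.6, 88.6]), 19.898658752441406)
top block z 52 60 140 [530.7 117.4  54.8] 54.65642842942265 (array([530.5, 117.4]), array([11.8, 29.5]), 71.00785827636719) [292.5 250.4]
top block z 20 28 2184 [529.9 117.3  23.7] 23.533193563285465 (array([530.8, 117.5]), array([79.9, 80. ]), 70.90240478515625) [293.8 253.8]
side gauge z 121 140 196 [ 517.3 -109.4  130.4] 132.0574415584249 (array([ 517. , -107.2]), array([19.1, 22.3]), 14.18484115600586)
side gauge z 78 96 356 [ 524.7 -131.1   90.6] 91.53770510508002 (array([ 516.3, -107. ]), array([20.2, 89.7]), 20.116226196289062)
side block z 52 60 94 [532.8 116.9  56.2] 56.446876399687824 (array([532.5, 118.3]), array([12.1, 30.3]), 72.7451400756836) [312.6 226.8]
side block z 20 28 842 [535.2 109.2  25.7] 26.046314391930082 (array([533. , 119.4]), array([84. , 80.9]), 70.48465728759766) [312.6 242.2]
puck [581.2   1.6  17. ]
plate [508.4 249.8  10. ]
dish [697.6 164.3  14. ]
green [391.9 -58.7  40. ]
```

```bash
python3 -m inch '[[[0.06,0.1,0],[0,0,0]],[[0.1,0.165,0],[0,0,0]],[[0.1,0.165,0],[0,0,0]],[[0.1,0.165,0],[0,0,0]],[[0.1,0.165,0],[0,0,0]],[[0.1,0.165,0],[0,0,0]],[[0.1,0.165,0],[0,0,0]],[[0.1,0.165,0],[0,0,0]],[[0.1,0.165,0],[0,0,0]],[[0.1,0.165,0],[0,0,0]],[[0.1,0.165,0],[0,0,0]],[[0.1,0.165,0],[0,0,0]]]' -1
```

```text
time_s: 1.1
tool_pos: [455.3, -185.8, 248.2]
tool_rot: [-0.004, -0.174, 0.985, 0.005]
contact_force: [1.2, -0.1, 0.1]
finger_gap: 0.997
```

```bash
python3 -m inch '[[[0.12,0.16,0],[0,0,0]],[[0.12,0.16,0],[0,0,0]],[[0.06,0.07,0],[0,0,0]],[[0,0,0],[0,0,0]]]' -; python3 - <<'E'
from h import *
from scipy.spatial.transform import Rotation as R
s=manip.get_state();q=s['tool_rot'];print(np.array(s['tool_pos']),R.from_quat([q[1],q[2],q[3],q[0]]).as_matrix().round(3))
E
```

```text
time_s: 1.43
tool_pos: [519.1, -97.5, 247.2]
tool_rot: [-0.004, -0.178, 0.984, 0.006]
contact_force: [0.7, -0.1, 0.1]
finger_gap: 0.996
[519.11747494 -97.50979494 247.16374942] [[-0.936 -0.351 -0.01 ]
 [-0.351  0.936  0.01 ]
 [ 0.006  0.013 -1.   ]]
```

```bash
python3 -m inch '[[[-0.018,-0.05,0],[0,0,0]],[[0,0,-0.1],[0,0,0]],[[0,0,-0.2],[0,0,0]],[[0,0,-0.15],[0,0,0]],[[0,0,-0.08],[0,0,0]],[[0,0,0],[0,0,0]]]' -
```

```text
time_s: 1.93
tool_pos: [512.1, -111.8, 138.6]
tool_rot: [-0.003, -0.178, 0.984, 0.006]
contact_force: [-0.7, -0.3, -0.2]
finger_gap: 1.0
```

```bash
python3 -m inch '[[[0.015,0.02,-0.03],[0,0,0]],[[0,0,-0.03],[0,0,0]],[[0,0,-0.02],[0,0,0]],[[0,0,0],[0,0,0]]]' -
```

```text
time_s: 2.27
tool_pos: [515.0, -110.6, 123.4]
tool_rot: [-0.002, -0.176, 0.984, 0.005]
contact_force: [0.0, -0.4, 0.2]
finger_gap: 0.999
```

```bash
python3 -m inch '[[[0.003,0.02,-0.015],[0,0,0]],[[0,0,0],[0,0,0]],[[0,0,0],[0,0,0]]]' -; python3 - <<'E'
from h import *
snap('side','s1');crop('s1',200,180,360,300,5,'s1c')
E
```

```text
time_s: 2.52
tool_pos: [517.0, -106.4, 122.2]
tool_rot: [0.0, -0.176, 0.984, 0.005]
contact_force: [-0.4, -0.7, 0.1]
finger_gap: 0.997
```

View pics/s1c.png

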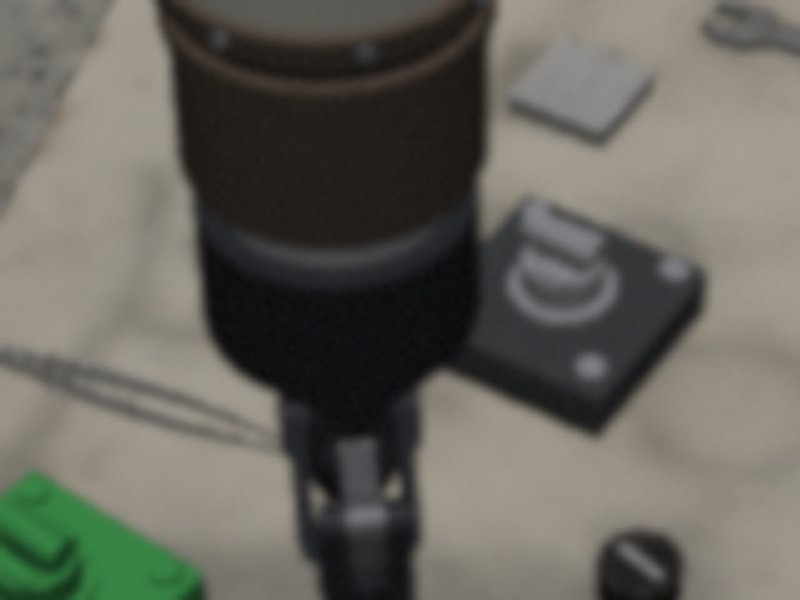

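The gripper is over the post with the near finger in front of it, at crop (360,520). I'll close now.

```bash
python3 -m inch '[[[0,0,0],[0,0,0]],[[0,0,0],[0,0,0]],[[0,0,0],[0,0,0]],[[0,0,0],[0,0,0]],[[0,0,0],[0,0,0]],[[0,0,0],[0,0,0]],[[0,0,0],[0,0,0]],[[0,0,0],[0,0,0]]]' 1
```

```text
time_s: 3.23
tool_pos: [517.9, -106.0, 123.7]
tool_rot: [0.002, -0.177, 0.984, 0.004]
contact_force: [0.2, 0.2, 0.7]
finger_gap: 0.223
```

```bash
python3 -m inch '[[[0,0,0],[0,0,0]],[[0,0,0.08],[0,0,0]],[[0,0,0.12],[0,0,0]],[[0,0,0.15],[0,0,0]],[[0,0,0.12],[0,0,0]],[[0,0,0.06],[0,0,0]],[[0,0,0],[0,0,0]],[[0,0,0],[0,0,0]]]' -
```

```text
time_s: 3.9
tool_pos: [510.3, -105.4, 225.4]
tool_rot: [-0.008, -0.174, 0.985, 0.008]
contact_force: [-0.3, 0.3, -4.6]
finger_gap: 0.225
```

```bash
python3 -m inch '[[[0,0.03,0],[0,0,0.06]],[[0,0.05,0],[0,0,0.115]],[[0,0.05,0],[0,0,0.115]],[[0,0.05,0],[0,0,0.115]],[[0,0.05,0],[0,0,0.115]],[[0,0.05,0],[0,0,0.115]],[[0,0.05,0],[0,0,0.115]],[[0,0.05,0],[0,0,0.115]],[[0,0.05,0],[0,0,0.115]],[[0,0.05,0],[0,0,0.115]],[[0,0.03,0],[0,0,0.06]],[[0,0,0],[0,0,0]]]' -;  python3 - <<'E'
from h import *
from scipy.spatial.transform import Rotation as R
snap('side','s2');s=manip.get_state();q=s['tool_rot'];print(np.array(s['tool_pos']),R.from_quat([q[1],q[2],q[3],q[0]]).as_matrix().round(3),s['joints'])
p=proj('side',np.array(s['tool_pos'])-[0,0,70]);print(p);x,y=int(p[0]),int(p[1])
crop('s2',x-60,y-45,x+60,y+45,6,'s2c')
E
```

```text
time_s: 4.9
tool_pos: [496.3, -0.1, 199.9]
tool_rot: [0.033, 0.719, -0.694, -0.008]
contact_force: [0.3, -0.2, -3.6]
finger_gap: 0.226
[496.00570094  -0.56497639 199.6544307 ] [[ 0.035 -0.998 -0.058]
 [-0.999 -0.033 -0.036]
 [ 0.034  0.059 -0.998]] [ 0.33519882  0.24563786 -0.35683494  0.01671792 -1.03520124 -0.31055315]
[275.06133037 238.11441314]
```

View pics/s2c.png

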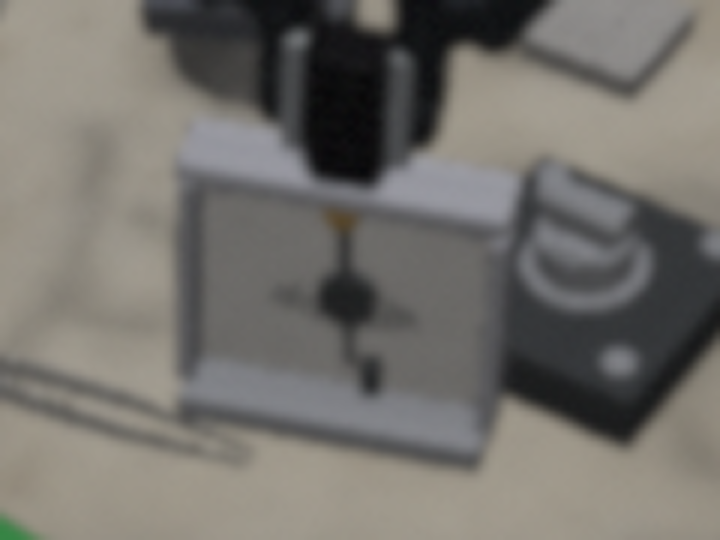

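Pivot at crop (342,218), pointer tip at (350,360), index tab at (370,375). The tab is on the right, which is the gauge's -y side, so it reads positive. I'll overlay the model to get the index angle.

```bash
cat > gp.py <<'E'
from h import *
from scipy.spatial.transform import Rotation as R
def rq(q): return R.from_quat([q[1],q[2],q[3],q[0]])
# grasp: tool pose at grasp (t=3.23) and gauge upright there
Rt0=rq([0.002,-0.177,0.984,0.004]); y=Rt0.as_matrix()[:,1]; yaw0=np.arctan2(-y[0],y[1])
Rg0=R.from_euler('z',yaw0)
Rtg=Rt0.inv()*Rg0           # gauge in tool
pt0=np.array([517.9,-106.,123.7])
d=np.array([515.7,-107.2,110.])-pt0
c,s=np.cos(yaw0),np.sin(yaw0); ex=np.array([c,s,0]); d=ex*(ex@d)+[0,0,d[2]]   # jaw centres along y
ptg=Rt0.inv().apply(d)
def gauge(s):
    Rt=rq(s['tool_rot']);Rg=Rt*Rtg;grip=np.array(s['tool_pos'])+Rt.apply(ptg);foot=grip-110*Rg.as_matrix()[:,2]
    return Rg,grip,foot
E
python3 - <<'E'
from gp import *
np.set_printoptions(suppress=True,precision=3)
s=manip.get_state();Rg,grip,foot=gauge(s);print(np.degrees(yaw0),ptg,grip,foot,Rg.as_matrix())
p=proj('side',np.array(s['tool_pos'])-[0,0,70])
s2=np.array([496.00570094,-0.56497639,199.6544307]);x,y=[int(v) for v in proj('side',s2-[0,0,70])]
def P(v): 
    q=proj('side',foot+Rg.apply(v)); return (q-[x-60,y-45]+.5)*6-.5
print('pivot x=-10',P([-10,0,78]),'x=-6',P([-6,0,78]))
for xx in (-10,-6):
  for a in(0,.13,.2,.27,.34):print(xx,a,P([xx,-60*np.sin(a),78-60*np.cos(a)]), P([xx,-54*np.sin(a),78-54*np.cos(a)]))
print('foot front corners',P([-13,42,0]),P([-13,-42,0]),P([-13,42,10]),P([-13,-42,10]))
im=cv2.imread('pics/s2c.png')
for v in [[-10,0,78],[-13,42,0],[-13,-42,0],[-13,42,10],[-13,-42,10],[-9,-9,131],[-9,9,131],[9,0,131]]+[[-10,-60*np.sin(a),78-60*np.cos(a)] for a in (.13,.2,.27,.34)]:
    q=P(v);cv2.circle(im,(int(q[0]),int(q[1])),2,(0,0,255),-1)
cv2.imwrite('pics/s2o.png',im)
E
```

```text
20.39551047026508 [ 2.554 -0.098 13.686] [495.394  -3.599 186.08 ] [489.787  -8.07   76.314] [[-0.035 -0.998  0.051]
 [ 0.999 -0.033  0.041]
 [-0.039  0.052  0.998]]
pivot x=-10 [339.286 239.739] x=-6 [342.789 229.737]
-10 0 [332.177 406.743] [332.856 390.657]
-10 0.13 [360.596 410.561] [358.535 394.091]
-10 0.2 [375.817 411.475] [372.286 394.904]
-10 0.27 [390.896 411.58 ] [385.904 394.984]
-10 0.34 [405.766 410.874] [399.331 394.327]
-6 0 [335.551 396.65 ] [336.242 380.57 ]
-6 0.13 [363.89  400.446] [361.849 383.985]
-6 0.2 [379.069 401.348] [375.561 384.787]
-6 0.27 [394.107 401.442] [389.143 384.856]
-6 0.34 [408.936 400.725] [402.533 384.191]
foot front corners [176.926 434.06 ] [479.745 489.736] [176.994 407.744] [481.87 463.59]
```

View pics/s2o.png

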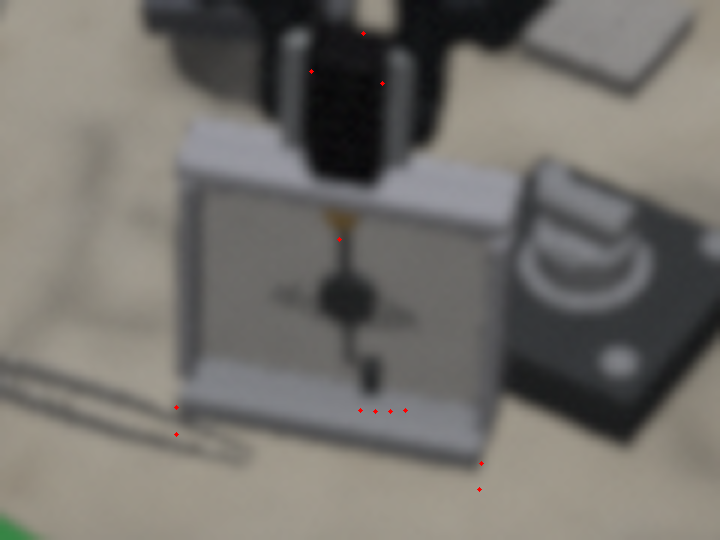

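```bash
cat > plan.py <<'E'
from gp import *
import sys
np.set_printoptions(suppress=True,precision=4)
def plan(foot_t,yaw,th,fg=np.zeros(3)):
    s=manip.get_state()
    Rd=R.from_euler('z',yaw)*R.from_euler('x',th)
    Rt=rq(s['tool_rot']);Rtd=Rd*Rtg.inv()
    ptd=np.array(foot_t)+Rd.apply([0,0,110])-Rtd.apply(ptg)
    rv=(Rtd*Rt.inv()).as_rotvec()
    Rg,grip,foot=gauge(s)
    print('t',round(s['time_s'],2),'tcp',np.array(s['tool_pos']),'foot',foot,'yaw/lean now',Rg.as_euler('ZYX')[[0,2,1]],'F',np.array(s['contact_force']),'gap',s['finger_gap'])
    print('shift mm',ptd-s['tool_pos'],'units',(ptd-s['tool_pos'])/200,'turn rad',rv,'units',np.degrees(rv)/60)
E
python3 - <<'E'
from plan import *
plan([531.3,117.8,86],np.radians(161),0.0)
E
```

```text
t 4.95 tcp [496.0057  -0.565  199.6544] foot [489.7865  -8.0703  76.3141] yaw/lean now [1.6058 0.0524 0.0389] F [-0.3925 -1.4498 -4.5627] gap 0.22054537654606882
shift mm [ 32.9491 119.1725  10.0456] units [0.1647 0.5959 0.0502] turn rad [ 0.0664 -0.0202  1.2048] units [ 0.0634 -0.0193  1.1505]
```

```bash
python3 -m inch '[[[0.014,0.03,0.02],[0.006,-0.002,0.06]],[[0.014,0.05,0.02],[0.006,-0.002,0.11]],[[0.014,0.05,0.02],[0.006,-0.002,0.11]],[[0.014,0.05,0.02],[0.006,-0.002,0.11]],[[0.014,0.05,0.02],[0.006,-0.002,0.11]],[[0.014,0.05,0.02],[0.006,-0.002,0.11]],[[0.014,0.05,0.02],[0.006,-0.002,0.11]],[[0.014,0.05,0.02],[0.006,-0.002,0.11]],[[0.014,0.05,0.02],[0.006,-0.002,0.11]],[[0.014,0.05,0.02],[0.006,-0.002,0.11]],[[0.014,0.05,0.015],[0.006,-0.002,0.06]],[[0,0,0.01],[0,0,0]]]' -; python3 - <<'E'
from plan import *
plan([531.3,117.8,86],np.radians(161),0.165)
E
```

```text
time_s: 5.95
tool_pos: [520.7, 101.9, 231.5]
tool_rot: [0.012, 0.985, -0.175, -0.011]
contact_force: [0.7, 0.2, -3.0]
finger_gap: 0.224
t 5.95 tcp [520.7293 101.8884 231.4953] foot [520.7154  99.1096 107.8017] yaw/lean now [ 2.7906  0.0211 -0.0124] F [ 0.6867  0.2191 -3.0385] gap 0.22395074555940542
shift mm [ 14.8405  35.9302 -23.4754] units [ 0.0742  0.1797 -0.1174] turn rad [-0.1397  0.0365  0.0203] units [-0.1334  0.0348  0.0194]
```

```bash
python3 -m inch '[[[0.015,0.045,-0.01],[-0.03,0.008,0.005]],[[0.025,0.055,-0.01],[-0.04,0.01,0.006]],[[0.02,0.05,-0.005],[-0.04,0.01,0.006]],[[0.012,0.03,0],[-0.023,0.007,0.003]],[[0,0,0.01],[0,0,0]],[[0,0,0.01],[0,0,0]]]' -; python3 - <<'E'
from plan import *
plan([531.3,117.8,76],np.radians(161),0.165)
snap('side','s3')
x,y=[int(v) for v in proj('side',gauge(manip.get_state())[2]+[0,0,30])];print(x-60,y-45)
crop('s3',x-60,y-45,x+60,y+45,6,'s3c')
E
```

```text
time_s: 6.45
tool_pos: [533.4, 134.2, 226.1]
tool_rot: [0.09, 0.98, -0.174, -0.021]
contact_force: [-0.5, -0.7, -3.4]
finger_gap: 0.223
t 6.45 tcp [533.4307 134.1951 226.1078] foot [527.7301 113.0485 104.3368] yaw/lean now [ 2.7903  0.1773 -0.0046] F [-0.4999 -0.7486 -3.4414] gap 0.22331196043902507
shift mm [  2.139    3.6234 -28.0878] units [ 0.0107  0.0181 -0.1404] turn rad [ 0.0101 -0.0084  0.0197] units [ 0.0096 -0.008   0.0188]
250 148
```

View pics/s3c.png

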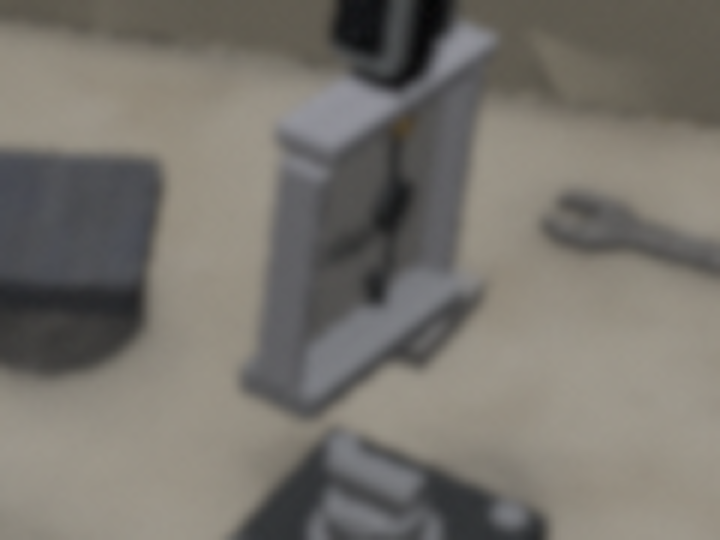

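The gauge hangs over the block with its dial visible at an angle: tab at crop (377,290), pointer running from (402,130) to about (385,275). I'll check my gauge pose model against this view and the depth, because the last overlay was off.

```bash
python3 - <<'E'
from plan import *
s=manip.get_state();Rg,grip,foot=gauge(s)
im=cv2.imread('pics/s3c.png')
V={'fl':[-13,42,0],'fr':[-13,-42,0],'fl10':[-13,42,10],'fr10':[-13,-42,10],'bl0':[13,42,0],'bl':[13,42,10],'tl':[-10,44,90],'tr':[-10,-44,90],'tbl':[10,44,90]}
d=np.load('pics/s3.npy')
for k,v in V.items():
    q=proj('side',foot+Rg.apply(v));c=(q-[250,148]+.5)*6-.5;print(k,c)
    cv2.circle(im,(int(c[0]),int(c[1])),3,(0,0,255),-1)
cv2.imwrite('pics/s3o.png',im)
from loc import cloud
C=cloud('side','s3',285,150,340,222);g=Rg.inv().apply(C[:,:3]-foot)
m=(np.abs(g[:,1])<60)&(np.abs(g[:,0])<35)&(g[:,2]>-20)&(g[:,2]<100)
g=g[m]
# end face of foot/frame on robot side & top bar top
t=g[(g[:,2]>80)];print('top bar pts z med',np.median(t[:,2]),'x',np.percentile(t[:,0],[2,98]),'y',np.percentile(t[:,1],[1,99]))
f=g[(g[:,2]<18)&(g[:,2]>0)&(np.abs(g[:,1])<35)];print(np.histogram(f[:,2],12), 'x',np.percentile(f[:,0],[2,98]))
print('all y',np.percentile(g[:,1],[.5,99.5]))
E
```

```text
fl [321.869  436.1197]
fr [473.0032 316.6435]
fl10 [325.7042 406.4113]
fr10 [477.3916 288.027 ]
bl0 [244.5999 401.7571]
bl [247.9825 372.1491]
tl [344.5254 155.639 ]
tr [508.4951  42.5571]
tbl [281.7777 130.0097]
top bar pts z med 92.04164673379903 x [-8.4 10.8] y [-41.5  46.2]
(array([ 1, 12,  7, 11, 11, 12, 28, 89, 82, 24,  7, 14]), array([ 2.2,  3.5,  4.8,  6. ,  7.3,  8.6,  9.9, 11.2, 12.5, 13.8, 15.1,
       16.4, 17.6])) x [-11.3   6.3]
all y [-43.   46.5]
```

View pics/s3o.png

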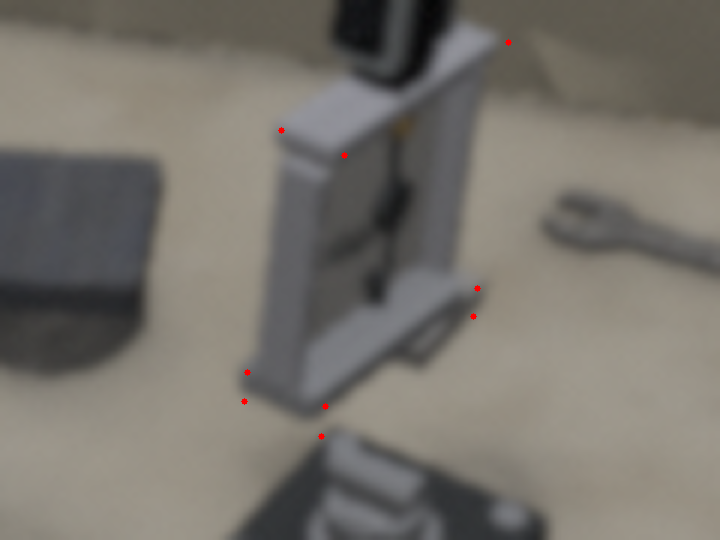

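```bash
python3 -m inch '[[[0.01,0.01,-0.04],[0,0,0.007]],[[0.01,0.01,-0.05],[0,0,0.007]],[[0.01,0.01,-0.04],[0,0,0.007]],[[0,0,-0.015],[0,0,0]],[[0,0,0.008],[0,0,0]],[[0,0,0.008],[0,0,0]]]' -; python3 - <<'E'
from plan import *
plan([531.3,117.8,56],np.radians(161),0.165)
snap('side','s4')
x,y=[int(v) for v in proj('side',gauge(manip.get_state())[2]+[0,0,30])];print(x-60,y-45)
crop('s4',x-60,y-45,x+60,y+45,6,'s4c')
from loc import cloud
Rg,grip,foot=gauge(manip.get_state())
C=cloud('side','s4',x-45,y-50,x+45,y+50);g=Rg.inv().apply(C[:,:3]-foot)
g=g[(np.abs(g[:,1])<60)&(np.abs(g[:,0])<35)]
t=g[(g[:,2]>85)&(g[:,2]<97)&(np.abs(g[:,0])<16)];print('top bar z med',np.median(t[:,2]),'x',np.percentile(t[:,0],[2,98]),'y',np.percentile(t[:,1],[1,99]))
f=g[(g[:,2]<16)&(g[:,2]>9)&(np.abs(g[:,1])<35)];print('foot top',np.median(f[:,2]))
E
```

```text
time_s: 7.0
tool_pos: [538.9, 137.4, 197.7]
tool_rot: [0.089, 0.982, -0.165, -0.021]
contact_force: [0.6, 0.6, -2.9]
finger_gap: 0.224
t 7.0 tcp [538.8736 137.4237 197.6864] foot [533.5104 116.4277  75.8741] yaw/lean now [ 2.8085  0.1755 -0.0056] F [ 0.5625  0.6163 -2.9175] gap 0.22356994343991288
shift mm [ -3.3039   0.3949 -19.6665] units [-0.0165  0.002  -0.0983] turn rad [ 0.0081 -0.0087  0.0014] units [ 0.0077 -0.0083  0.0014]
253 160
top bar z med 92.13460377949042 x [-8.4 11. ] y [-41.4  45.2]
foot top 12.410859322648808
```

View pics/s4c.png

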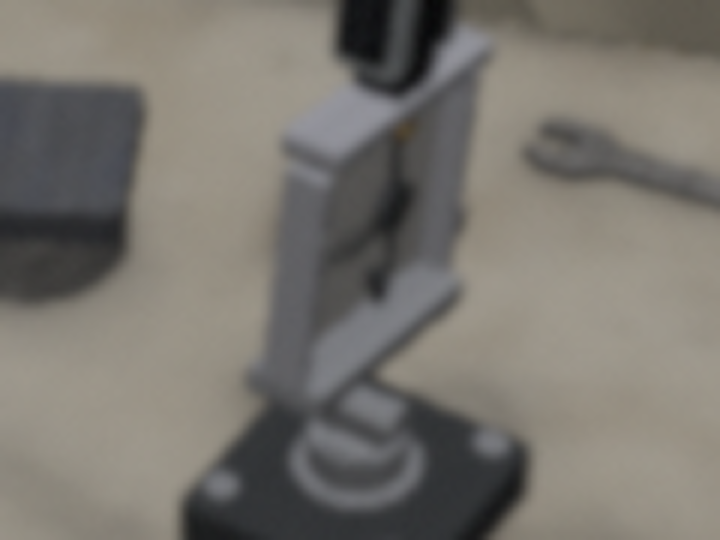

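```bash
python3 -m inch '[[[0.003,0.012,-0.03],[0,0,0]],[[0.002,0.01,-0.03],[0,0,0]],[[0,0,-0.01],[0,0,0]],[[0,0,0.005],[0,0,0]]]' -; python3 - <<'E'
from plan import *
plan([531.3,117.8,56],np.radians(161),0.165)
E
```

```text
time_s: 7.38
tool_pos: [540.5, 142.6, 184.8]
tool_rot: [0.088, 0.982, -0.165, -0.019]
contact_force: [-0.0, 0.6, -3.7]
finger_gap: 0.227
t 7.38 tcp [540.4868 142.5619 184.8262] foot [535.4493 121.7805  62.9632] yaw/lean now [ 2.8084  0.1729 -0.0036] F [-0.0351  0.571  -3.7184] gap 0.2272020990602801
shift mm [-4.917  -4.7433 -6.8063] units [-0.0246 -0.0237 -0.034 ] turn rad [ 0.0063 -0.006   0.0015] units [ 0.006  -0.0058  0.0015]
```

```bash
python3 -m inch '[[[-0.003,-0.004,-0.015],[0,0,0]],[[0,0,-0.015],[0,0,0]],[[0,0,0],[0,0,0]]]' -;python3 -m inch '[[[0,0,-0.01],[0,0,0]],[[0,0,0],[0,0,0]]]' -; python3 - <<'E'
from plan import *
plan([531.3,117.8,56],np.radians(161),0.165)
E
```

```text
time_s: 7.63
tool_pos: [540.0, 141.9, 178.4]
tool_rot: [0.088, 0.982, -0.165, -0.019]
contact_force: [0.3, 0.5, -3.1]
finger_gap: 0.221
time_s: 7.8
tool_pos: [540.3, 142.0, 176.7]
tool_rot: [0.088, 0.982, -0.165, -0.019]
contact_force: [0.1, 0.2, -2.4]
finger_gap: 0.226
t 7.8 tcp [540.276  142.0108 176.6691] foot [535.4141 121.2282  54.7991] yaw/lean now [ 2.8093  0.1725 -0.0024] F [ 0.1117  0.2335 -2.4087] gap 0.22564130339877664
shift mm [-4.7062 -4.1922  1.3509] units [-0.0235 -0.021   0.0068] turn rad [ 0.0063 -0.0047  0.0007] units [ 0.006  -0.0045  0.0007]
```

```bash
python3 -m inch '[[[0,0,-0.015],[0,0,0]],[[0,0,-0.005],[0,0,0]]]' -;python3 -m inch '[[[0,0,-0.015],[0,0,0]],[[0,0,-0.005],[0,0,0]]]' -
```

```text
time_s: 7.97
tool_pos: [540.6, 142.1, 173.7]
tool_rot: [0.088, 0.982, -0.165, -0.018]
contact_force: [-0.8, 0.3, 0.6]
finger_gap: 0.226
time_s: 8.13
tool_pos: [540.7, 142.1, 170.8]
tool_rot: [0.088, 0.982, -0.165, -0.018]
contact_force: [-1.3, 1.0, 1.6]
finger_gap: 0.224
```

The force rose from -3.2 N to +1.6 N, so about 4.8 N on the stud, or roughly 4 mm pressed. I'll look closely at the pointer and tab.

```bash
python3 -m inch '[[[0,0,0],[0,0,0]],[[0,0,0],[0,0,0]]]' -; python3 - <<'E'
from plan import *
from loc import cloud
plan([531.3,117.8,56],np.radians(161),0.165)
snap('side','s5');snap('top','t5')
s=manip.get_state();Rg,grip,foot=gauge(s)
x,y=[int(v) for v in proj('side',foot+[0,0,30])];print(x-60,y-45)
crop('s5',x-60,y-45,x+60,y+45,6,'s5c')
C=cloud('side','s5',x-45,y-50,x+45,y+50);g=Rg.inv().apply(C[:,:3]-foot)
g=g[(np.abs(g[:,1])<60)&(np.abs(g[:,0])<35)]
t=g[(g[:,2]>85)&(g[:,2]<97)&(np.abs(g[:,0])<16)];print('top bar z med',np.median(t[:,2]),'x',np.percentile(t[:,0],[2,98]),'y',np.percentile(t[:,1],[1,99]))
f=g[(g[:,2]<16)&(g[:,2]>9)&(np.abs(g[:,1])<35)];print('foot top',np.median(f[:,2]))
crop('s5',x-25,y-28,x+25,y+22,14,'s5d')
crop('t5',250,190,340,270,8,'t5c')
E
```

```text
time_s: 8.3
tool_pos: [540.7, 142.1, 171.5]
tool_rot: [0.088, 0.982, -0.164, -0.017]
contact_force: [-1.9, 0.8, 2.4]
finger_gap: 0.227
t 8.3 tcp [540.7 142.1 171.5] foot [536.1 121.3  49.6] yaw/lean now [ 2.8  0.2 -0. ] F [-1.9  0.8  2.4] gap 0.22653496226893574
shift mm [-5.1 -4.3  6.5] units [-0. -0.  0.] turn rad [ 0. -0. -0.] units [ 0. -0. -0.]
255 170
top bar z med 92.3592050402344 x [-8.3 11.1] y [-41.7  46. ]
foot top 12.82180350431646
```

View pics/s5c.png

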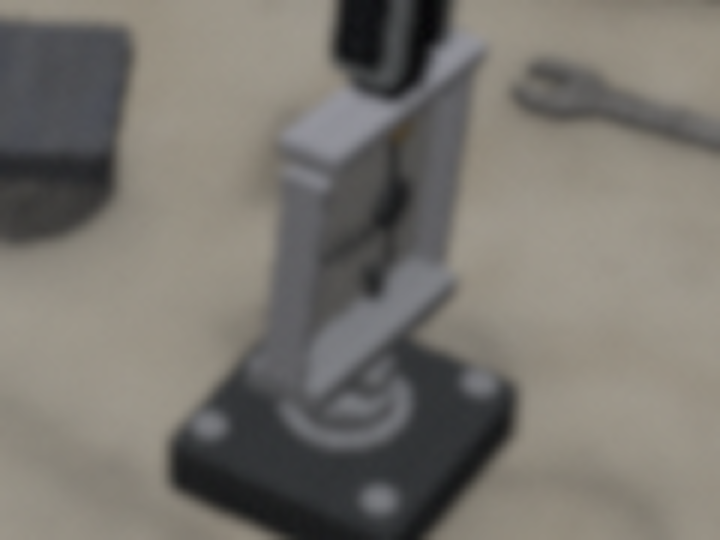

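View pics/s5d.png

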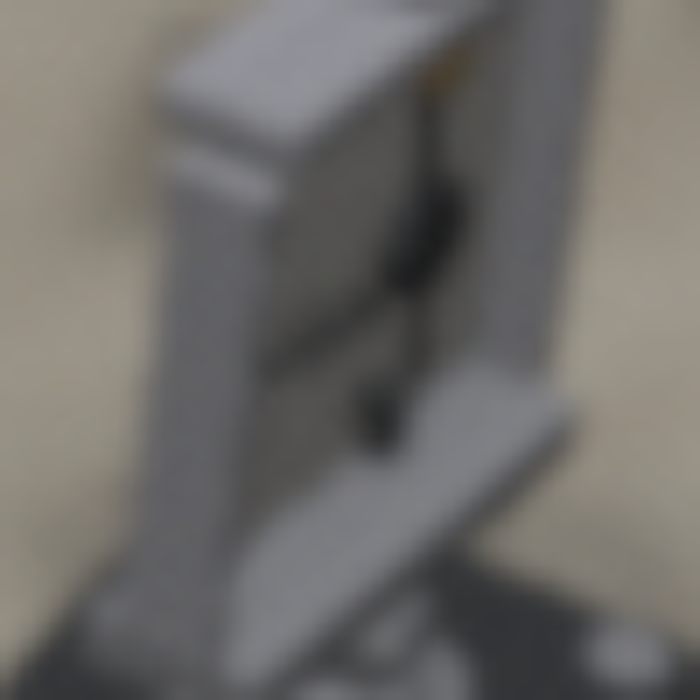

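View pics/t5.png

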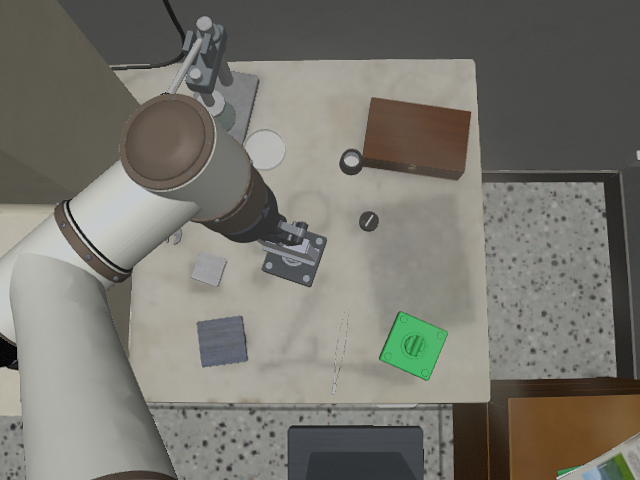

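```bash
python3 - <<'E'
from h import *
crop('s2',255,222,297,266,16,'s2d')
crop('s5',255+35,170+12,255+75,170+57,16,'s5e')
a=cv2.imread('pics/s2d.png');b=cv2.imread('pics/s5e.png');print(a.shape,b.shape)
f=lambda m:cv2.convertScaleAbs(m,alpha=2.2,beta=-90)
cv2.imwrite('pics/s2d.png',f(a));cv2.imwrite('pics/s5e.png',f(b))
E
```

```text
(704, 672, 3) (720, 640, 3)
```

View pics/s2d.png

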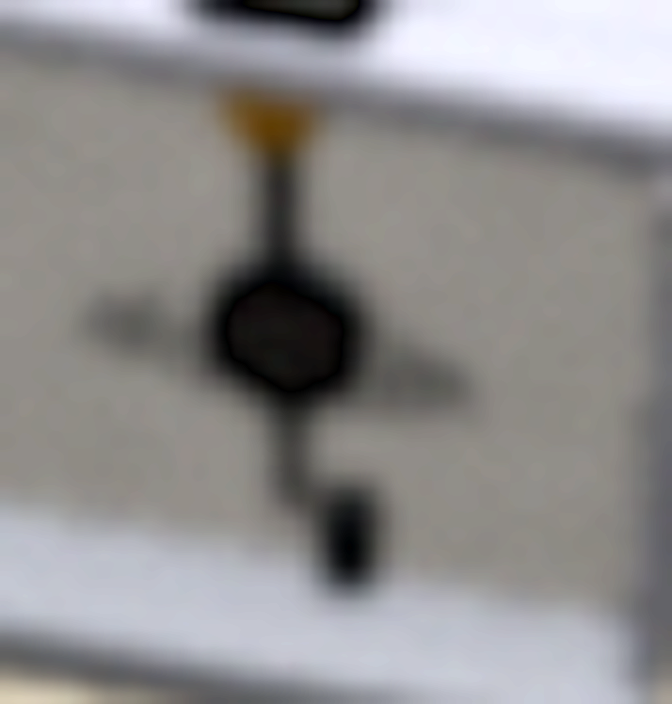

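View pics/s5e.png

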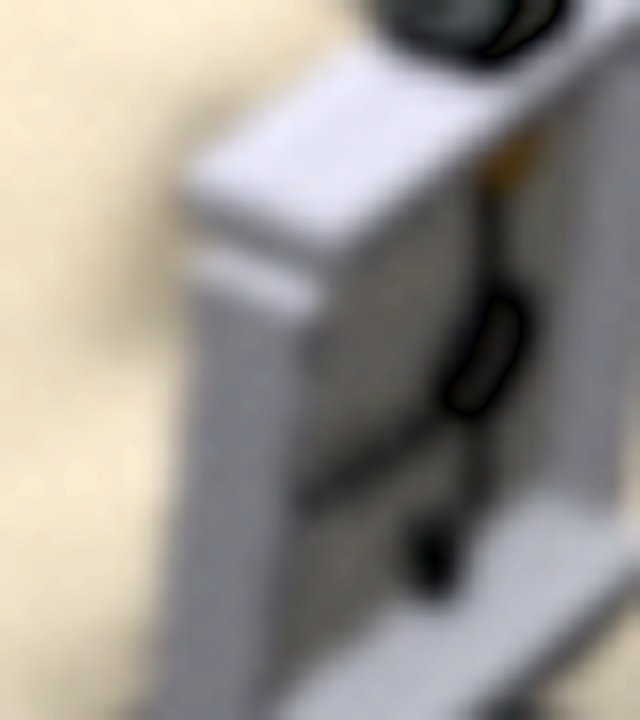

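```bash
python3 - <<'E'
from gp import *
np.set_printoptions(suppress=True,precision=1,linewidth=180)
s2=dict(tool_rot=[0.033,0.719,-0.694,-0.008],tool_pos=[496.0,-0.56,199.65])
s5=manip.get_state()
for nm,s,(u0,u1,v0,v1) in (('s2',s2,(271,281,250,261)),('s2bob',s2,(269,277,238,250)),('s5',s5,(312,323,210,221)),('s5bob',s5,(316,324,198,211))):
    Rg,grip,foot=gauge(s);d=np.load(f'pics/{nm[:2]}.npy')
    im=cv2.imread(f'pics/{nm[:2]}.png').sum(2)
    print(nm,'gauge-x per pixel, cols',u0,u1-1)
    G=np.array([[Rg.inv().apply(ray('side',u,v)[0]+ray('side',u,v)[1]*d[v,u]-foot) for u in range(u0,u1)] for v in range(v0,v1)])
    for i,v in enumerate(range(v0,v1)): print(v,G[i,:,0],'|',im[v,u0:u1])
E
```

```text
s2 gauge-x per pixel, cols 271 280
250 [ 6.5  6.4 -0.8  3.7  5.8  5.4  4.   5.1  6.9  5.6] | [287 236 222 263 299 309 312 315 315 315]
251 [   5.2    4.7 -706.3    4.9    7.6    5.5    7.3    5.9    3.7    2.8] | [284 237 216 251 278 286 291 300 311 315]
252 [ 5.2  4.4 -0.8  3.   4.4  5.5  5.6  3.6  4.2  4.3] | [289 243 217 228 234 227 237 266 303 314]
253 [ 5.3  5.7 -1.7  4.8 -0.2  1.7  3.4  3.5  5.9  4.3] | [297 265 235 221 199 175 185 238 288 310]
254 [ 6.9  4.2  7.   5.2 -1.9  1.2  1.7  3.1  5.7  6.5] | [306 294 274 237 184 150 163 219 279 308]
255 [ 5.5  7.3  4.2  6.1 -1.  -0.8 -0.6 -0.3  4.2  5.7] | [321 311 298 258 186 135 152 220 281 308]
256 [ 6.2  4.7  3.9  6.1  1.8 -0.7  0.6  2.   3.9  6.5] | [339 336 321 278 199 132 149 226 288 312]
257 [   2.4    4.9    6.1 -706.3   -1.3   -0.1    0.7    1.8    7.3    6.2] | [367 363 351 304 228 156 172 249 305 327]
258 [   0.1    1.9    4.3    1.9    2.7   -0.9 -706.3    0.3    3.3    3.5] | [385 382 372 336 277 230 240 295 338 352]
259 [ 0.4  0.1 -0.1  1.  -1.1  1.7  1.9  1.6  2.2  0.4] | [388 388 382 366 339 321 325 349 372 375]
260 [
[... 2770 characters left out ...]
.3 -4.1] | [236 216 181 147 111  94 119 175]
203 [ 5.3  4.4 -0.6 -2.9 -3.9 -2.6 -3.4 -3.7] | [228 200 161 131  98  92 126 185]
204 [ 5.8  1.1 -1.1 -5.1 -4.3 -4.3 -3.5  5. ] | [216 180 146 117  95  96 146 201]
205 [ 4.9 -0.3 -1.7 -3.1 -3.3 -3.4 -3.5  4.9] | [204 158 125 102  89 125 172 219]
206 [ 5.1 -0.6 -2.8 -3.1 -4.6 -4.1  4.2  5.8] | [192 142 108  94 104 150 198 232]
207 [ 3.7  3.6 -2.3 -3.5 -2.6 -3.9  6.   5.5] | [178 143 118 109 134 180 216 241]
208 [ 3.7  2.8  6.4  4.8 -2.6  5.6  6.4  4.8] | [166 164 162 146 165 207 230 243]
209 [ 3.9  4.5  5.4  3.6 -2.5  4.2  5.6  5.6] | [176 189 192 170 180 215 236 246]
210 [ 6.2  5.7  5.3  3.  -3.   4.2  5.6  4.3] | [199 211 204 177 186 220 240 250]
```

```bash
python3 - <<'E'
from gp import *
from loc import cloud
np.set_printoptions(suppress=True,precision=2,linewidth=180)
s2=dict(tool_rot=[0.033,0.719,-0.694,-0.008],tool_pos=[496.0,-0.56,199.65])
s5=manip.get_state()
for nm,s,reg in (('s2',s2,(270,283,236,259)),('s5',s5,(314,323,196,218))):
    Rg,grip,foot=gauge(s)
    x,y=[int(v) for v in proj('side',foot+Rg.apply([0,0,45]))]
    C=cloud('side',nm,x-50,y-50,x+50,y+50);g=Rg.inv().apply(C[:,:3]-foot)
    m=(np.abs(g[:,1])<60)&(np.abs(g[:,0])<35)
    t=g[m&(g[:,2]>85)&(g[:,2]<97)&(np.abs(g[:,0])<16)]
    print(nm,'topbar z',np.median(t[:,2]),'y',np.percentile(t[:,1],[0,1,99,100]),'x',np.percentile(t[:,0],[1,99]), 'slope',np.polyfit(t[:,1],t[:,2],1)[0])
    fr=g[m&(g[:,2]<14)&(g[:,2]>10)];print('foot top z',np.median(fr[:,2]),'y',np.percentile(fr[:,1],[0,1,99,100]),'x',np.percentile(fr[:,0],[1,99]),'slope',np.polyfit(fr[:,1],fr[:,2],1)[0])
    c=C[:,3:5];r=(c[:,0]>=reg[0])&(c[:,0]<reg[1])&(c[:,1]>=reg[2])&(c[:,1]<reg[3])
    # exact yz by pinning x plane
    def pin(u,v,xp):
        o,d=ray('side',u,v);o=Rg.inv().apply(o-foot);d=Rg.inv().apply(d);return o+d*(xp-o[0])/d[0]
    tab=np.array([pin(*c[i],0.) for i in np.where(r&(g[:,0]>-2)&(g[:,0]<1.75)&(g[:,2]>14)&(g[:,2]<26))[0]])
    rod=np.array([pin(*c[i],-2.6) for i in np.where(r&(g[:,0]>-7)&(g[:,0]<-.7)&(g[:,2]>24))[0]])
    print('tab',len(tab),tab[:,1:].mean(0),tab[:,1].min(),tab[:,1].max(),'z',tab[:,2].min(),tab[:,2].max())
    for z in range(22,82,4):
        q=rod[(rod[:,2]>=z)&(rod[:,2]<z+4)]
        if len(q):print('  rod z',z,len(q),q[:,1].mean(),q[:,1].min(),q[:,1].max())
    if len(rod):print('rod slope',np.polyfit(rod[:,2],rod[:,1],1))
    print('lean',Rg.as_euler('ZYX')[2])
E
```

```text
s2 topbar z 92.40236149156277 y [-43.62 -43.15  43.04  44.14] x [-9.51 11.45] slope 0.006035697279514396
foot top z 12.514745499127935 y [-43.31 -41.26  41.36  45.07] x [-11.92   7.33] slope 0.0008904630806836711
tab 14 [-8.22 21.16] -10.990205470666922 -5.823599569987948 z 15.905353902503293 26.994262460199025
  rod z 26 2 -4.569203064805933 -6.236672407864432 -2.9017337217474335
  rod z 30 1 -2.8278526694383004 -2.8278526694383004 -2.8278526694383004
  rod z 34 2 -2.643922260420865 -2.680605987095049 -2.6072385337466812
  rod z 38 2 -2.497525676866786 -2.5340404663124048 -2.4610108874211676
  rod z 42 9 -1.280184761454488 -5.611395969297774 2.522907294474095
  rod z 46 16 -3.0456583497893934 -8.747163076628055 2.653914233192239
  rod z 50 14 -2.6694180359804887 -8.58386197288587 2.784358503638373
  rod z 54 13 -2.456359168202032 -8.421341055859415 2.914246075207103
  rod z 58 8 -0.8398928848313219 -3.4789862709899637 2.9789829446387444
  rod z 62 4 -0.9081894532666794 -1.7397885045131716 -0.07771688141608024
rod slope [ 0.06 -5.34]
lean 0.0514854694674205
s5 topbar z 92.35920504023
[... 478 characters left out ...]
.911498392259091
  rod z 38 2 -5.09287317434746 -5.365166556434701 -4.820579792260219
  rod z 42 4 -7.891077862430848 -11.237228937594864 -4.277728668083569
  rod z 46 9 -4.218691742037537 -10.682705484696953 3.6757729063367606
  rod z 50 8 -1.1831068149194124 -9.578959751548382 4.7233260812023445
  rod z 54 7 -3.231253089311849 -9.029718446170591 5.244641015527918
  rod z 58 7 -1.8160484239830015 -7.936451896312974 2.885700707836804
  rod z 62 4 -1.4406075415990642 -3.415799943391562 0.5313513346652599
  rod z 66 2 -0.6459488185601003 -2.349248059778006 1.0573504226578052
  rod z 70 1 1.5817133473153717 1.5817133473153717 1.5817133473153717
rod slope [  0.15 -10.99]
lean 0.17224507143047885
```

Depth puts the index at about 0.14 rad in the near-frontal view, and about 0.16 (noisier) in the oblique one. The current lean is 0.172. I'll rock the gauge back about 0.025 rad over the ridge.

```bash
python3 -m inch '[[[-0.0025,-0.007,0],[0.011,-0.004,0]],[[-0.0025,-0.008,0],[0.012,-0.004,0]],[[0,0,0],[0,0,0]],[[0,0,0],[0,0,0]]]' -; python3 - <<'E'
from plan import *
plan([531.3,117.8,51],np.radians(161),0.147)
E
```

```text
time_s: 8.73
tool_pos: [539.6, 138.8, 172.0]
tool_rot: [0.074, 0.983, -0.165, -0.015]
contact_force: [-1.8, 1.3, 2.7]
finger_gap: 0.225
t 8.73 tcp [539.6144 138.8215 171.9596] foot [536.243  121.2664  49.5329] yaw/lean now [2.8102 0.1436 0.0004] F [-1.7665  1.3297  2.7182] gap 0.22503393750688508
shift mm [-4.7608 -3.0827  1.4063] units [-0.0238 -0.0154  0.007 ] turn rad [-0.0031  0.0015 -0.0002] units [-0.003   0.0014 -0.0002]
```

```bash
python3 - <<'E'
from gp import *
np.set_printoptions(suppress=True,precision=2,linewidth=180)
ims=[];ds=[]
for i in range(8):
    a,b=get_image('side');ims.append(a.astype(float));b=b.copy();b[b==0]=np.nan;ds.append(b)
im=np.mean(ims,0);d=np.nanmedian(ds,0);cv2.imwrite('pics/s6.png',im.astype(np.uint8));np.save('pics/s6.npy',np.nan_to_num(d))
s=manip.get_state();Rg,grip,foot=gauge(s);print(s['time_s'],np.array(s['contact_force']),Rg.as_euler('ZYX'))
from loc import cloud
x,y=[int(v) for v in proj('side',foot+Rg.apply([0,0,45]))]
C=cloud('side','s6',x-50,y-50,x+50,y+50);g=Rg.inv().apply(C[:,:3]-foot);c=C[:,3:5]
m=(np.abs(g[:,1])<60)&(np.abs(g[:,0])<35)
t=g[m&(g[:,2]>85)&(g[:,2]<97)&(np.abs(g[:,0])<16)];fr=g[m&(g[:,2]<14)&(g[:,2]>11)]
print('topbar z',np.median(t[:,2]),np.percentile(t[:,1],[0,1,99,100]),'foot',np.median(fr[:,2]),np.percentile(fr[:,1],[0,1,99,100]),np.percentile(fr[:,0],[0,1,99,100]))
def pin(u,v,xp):
    o,dd=ray('side',u,v);o=Rg.inv().apply(o-foot);dd=Rg.inv().apply(dd);return o+dd*(xp-o[0])/dd[0]
for lab,lo,hi,zl,zh,xp in (('tab',-1.6,3.6,15,27,0),('rod',-7,-1.7,24,80,-2.6)):
    for i in np.where((g[:,0]>lo)&(g[:,0]<hi)&(g[:,2]>zl)&(g[:,2]<zh)&(np.abs(g[:,1])<20))[0]:
        if lab=='tab' or abs(g[i,2]-52)>9: print(lab,c[i],g[i],'pin',pin(*c[i],xp)[1:])
x,y=318,207
crop('s6',x-22,y-24,x+22,y+20,16,'s6d');a=cv2.imread('pics/s6d.png');cv2.imwrite('pics/s6d.png',cv2.convertScaleAbs(a,alpha=2.2,beta=-90))
E
```

```text
9.1333 [-1.93  0.32  2.6 ] [2.81 0.   0.14]
topbar z 92.7816894594524 [-44.3 -41.5  44.6  45. ] foot 12.89210522934115 [-39.8 -38.8  43.6  43.8] [-10.8 -10.5  13.4  15.2]
tab [317. 214.] [ 3.3 -8.5 25.2] pin [-2.  30.2]
tab [318. 214.] [  2.2 -10.3  24.8] pin [-6.  28.1]
tab [317. 215.] [ 2.1 -6.6 24.6] pin [-2.5 27.8]
tab [318. 215.] [ 0.6 -7.7 24.6] pin [-6.4 25.6]
tab [319. 215.] [  0.6 -11.6  22.5] pin [-10.4  23.4]
tab [316. 216.] [ 2.9 -4.8 23.1] pin [ 1.  27.5]
tab [317. 216.] [ 1.2 -5.3 23.5] pin [-2.9 25.4]
tab [318. 216.] [-1.2 -4.4 25.1] pin [-6.9 23.2]
tab [316. 217.] [ 3.3 -6.  20. ] pin [ 0.6 25.1]
tab [317. 217.] [ 1.1 -5.5 21.3] pin [-3.4 22.9]
tab [318. 217.] [ 0.2 -7.8 20.4] pin [-7.4 20.7]
tab [316. 218.] [ 3.2 -6.4 17.7] pin [ 0.1 22.7]
tab [317. 218.] [ 1.1 -6.  18.8] pin [-3.9 20.5]
tab [318. 218.] [-0.5 -6.8 19.1] pin [-7.9 18.3]
tab [316. 219.] [ 3.2 -6.8 15.2] pin [-0.4 20.2]
tab [317. 219.] [ 0.8 -5.9 16.8] pin [-4.3 18. ]
tab [318. 219.] [ 0.3 -9.  15.3] pin [-8.3 15.8]
rod [322. 192.] [-5.1 -1.1 79.2] pin [-6.1 75.7]
rod [320. 193.] [-4.2  4.3 79.6] pin [ 1.2 77.3]
rod [321. 193.] [-5.5  3.1 79.4] pin [-2.7 75.4]
rod [322. 193.] [-5.2 -1.2 77.2] pin [-6.6 73.4]
rod [320. 194.] [-2.1 -0.3 74.3] pin [ 0.7 75. ]
rod [320. 195.] [-2.8  0.6 73. ] pin [ 0.3 72.7]
rod [320. 196.] [-2.1 -1.2 69.7] pin [-0.2 70.4]
rod [320. 197.] [-2.1 -1.6 67.5] pin [-0.7 68.1]
rod [320. 198.] [-2.4 -1.6 65.5] pin [-1.1 65.8]
rod [320. 199.] [-2.3 -2.2 63. ] pin [-1.6 63.5]
rod [319. 209.] [-1.7 -4.1 40.6] pin [-2.3 41.9]
rod [319. 210.] [-1.9 -4.2 38.5] pin [-2.8 39.5]
rod [319. 212.] [-2.  -4.9 33.8] pin [-3.7 34.7]
```

View pics/s6d.png

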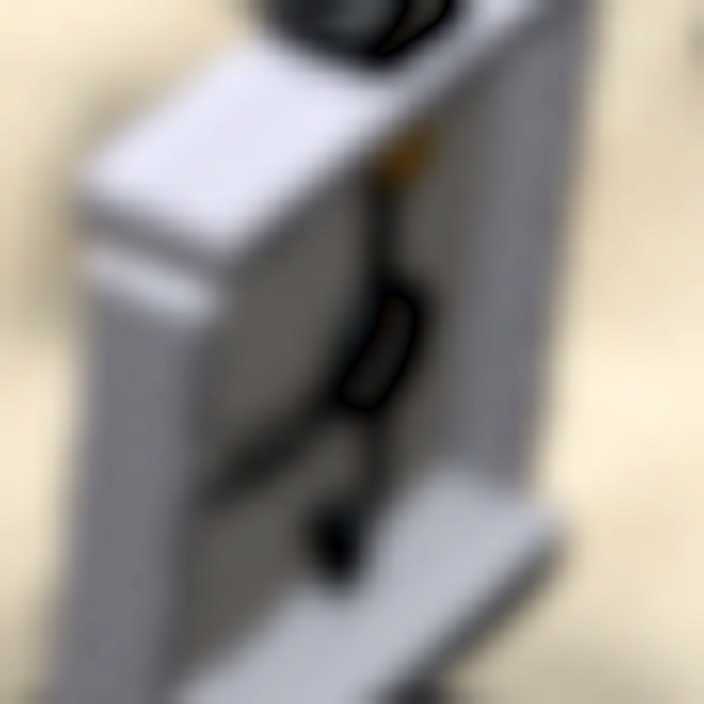

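The pointer line matches the plumb direction: rod slope about 0.141 rad against a lean of 0.143. The tab's front face is centred at about 0.14–0.16 rad. The stud is pressed about 4.5–5 mm by both force and height. Last, I'll check that nothing is moving, then hand in.

```bash
python3 - <<'E'
from plan import *
plan([531.3,117.8,51],np.radians(161),0.145)
s=manip.get_state();print(np.abs(s['qd']).max(),s['finger_gap'])
manip.sign_off()
E
```

```text
t 9.13 tcp [539.6311 138.9711 171.7003] foot [536.195  121.2912  49.2934] yaw/lean now [2.8109 0.1447 0.0001] F [-1.9308  0.3244  2.6035] gap 0.22730881426230024
shift mm [-4.8571 -3.4637  1.7016] units [-0.0243 -0.0173  0.0085] turn rad [-0.0002  0.0002 -0.0009] units [-0.0002  0.0002 -0.0008]
0.0010026808537092174 0.22730881426230024
the job is handed in; nothing more can be done
```

I picked the gauge up by its grip post, turned it half round and set its foot across the ridge of the dark steel block, then rocked it back until the pointer matched the index tab. I handed the job in at 9.1 s with the gripper still holding the gauge; no verdict is reported.

| Check | Last reading | Needed |
|---|---|---|
| Lean of the gauge | 0.145 rad | – |
| Pointer angle from depth | about 0.14 rad | plumb within 0.06 rad |
| Index tab | 0.14 rad in the frontal view, up to 0.165 rad in the oblique view | pointer within 0.05 rad |
| Force on the stud | about 5.7 N, or about 4.5–5 mm pressed | 1–9 mm |
| Square across the ridge | within about 0.01 rad | 0.25 rad |
| Joint speeds | no more than about 0.001 rad/s | still |

- **Index tab:** the two views disagree by up to about 0.025 rad; both lie within the tolerance.
- **Foot over the ridge:** my figures disagree here too. Comparing gauge and ridge in the same side-camera view puts the foot about 2 mm off the middle. The arm's own pose against the averaged camera position of the ridge says about 6 mm. Both are under the 12 mm limit.
- **Bystanders:** the puck, steel plate and petri dish looked unmoved in the last top view, which I took before the final rocking move. The green look-alike was not touched.

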